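# Snap a quick-connect plug home and tug-test its latch

### The arm

A 6-joint arm with a two-finger parallel gripper is mounted at the origin on a cart in front of the work surface, level with it; the furniture and walls round the work are solid. World frame = base frame: x ahead of the robot, y to its left, z up, the work surface at z = 0. Lengths are in m, angles in rad, forces in N, time in s.
With the tool pointing down it reaches from about 0.375 to 0.825 m from the base axis. Payload 5.5 kg.
Tool frame: the origin (TCP) lies midway between the tips of the shut fingers; the grasp point (between the pads) lies 19 mm behind it; z points along the fingers, y is the line along which they close (so a half turn about z gives the same grasp; the last joint's range is limited). The gripper opens to 85 mm and grips with 20 to 120 N. Pads are 22 mm wide; open, the fingers measure 114 mm over their backs; the gripper's body (76 mm by 85 mm) begins 54 mm behind the grasp point. The pads swing forward as they close: fully open they stand 13 mm farther back than shut.
Start: joints at [-1.23, 0.314, -0.047, 1.21, 0, 1.571], TCP at [0.201, -0.565, 0.231] pointing down, gripper open.
Joint ranges: [-2.67, 2.67], [-0.69, 1.73], [-1.03, 1.25], [-2.08, 2.16], [-1.42, 1.45], [-3.14, 3.14]. Speed limits (rad/s): [2.39, 2.39, 3.01, 3.14, 3.14, 3.14].

### API

Orientations are given as a unit quaternion [x, y, z, w].
In Python, from station import manip, eoat, status, viewer, order gives the robot as it stands. Calls block until the motion is done:
- manip.goto(position, orientation): joint-space move of the TCP to a pose.
- manip.servo_line(position, rotation=None, speed=0.15): straight line of the TCP; rotation=None keeps the orientation; speed is the mean speed in m/s.
- manip.movej(angles): joint-space move.
- eoat.set_gripper(opening, newtons=None): finger opening in m; newtons is the grip in N (None keeps the last); returns when the fingers have stopped.
- manip.hold(seconds).
- manip.solve_ik(position, orientation): joint angles nearest the present ones, or None.
- status.get_obs(): the state.
- viewer.grab_frame(name): name is "scene" or "top" or "wrist"; returns (picture, depth): 420x560x3 uint8, blue, green, red; 420x560 float32, m along the optical axis (not along the pixel's ray), 0 where there is no reading.
- viewer.camera_params(name): a dict with "vertical_fov" (degrees; the focal length in pixels is half the picture's height over the tangent of half this angle, whatever the lens; pixels are square), "cx", "cy" (the principal point, pixels), "extrinsics" (4x4, takes a point from world to camera coordinates). Camera axes: x right, y down, z forward; pixel columns grow to the right and rows downward; lengths in m; the calibration is good to about 2 mm. A picture is of the moment at which its call begins: read the wrist's pose just before it. camera_params takes no time and is no camera call; for the wrist camera it gives the pose at the moment of the call.
A pose or a line that the arm cannot do raises manip.PlanningError and nothing moves.
- order.finish_job(): hands the job in; it is judged then, once.
The state is a dict: "time_s": time; "joint_pos": joint angles; "joint_velocities": joint speeds; "joint_torque": joint torques, N m; "tool_pos": TCP position; "tcp_rot": TCP orientation; "wrist_force": force on the tool from outside, world axes, zero at the start; "moment": the same for the moment, N m; "finger_gap": finger opening in m; "gripper_force": force on a finger pad.
Only numpy, scipy, OpenCV 4.12 (cv2) and the standard library are available. Lean on these libraries where they do the work, as an engineer would, in place of code of your own. Each camera call takes 0.05 s, during which the arm holds its last target. There are 200 camera calls.

### The job

Take the plug with the tall black head out of the parking rack and push it straight down into the socket of the pull-check stand until it clicks and its head sits flat on the socket. Then prove that it is latched: keep hold of the head and tug it straight up with a steady pull of about 12 N for about a second, never pulling with more than 20 N nor pushing with more than 25 N. Let go and leave the plug seated upright, with the low-headed blanking plug and the bottles where they stood.

Things in the scene. Friction and masses are not known exactly. Their poses are not given: they have to be found in the camera images.
- plug_head (a point): Centre of the quick-connect plug's tall black head: upright round cylinder, diameter 26 mm, 48 mm tall (24 mm above and below), a thin steel band near each end. Below it a steel stem, diameter 18 mm, reaches 32 mm further down: 9 mm tapered nose, latch groove. z up along the plug; any yaw will do. Loose, 60 g; at the start it hangs in one of the rack's holes, head resting on the rack's top.
- socket_mouth (a point): Centre of the socket's bore at the level top face of the aluminium socket block (60 x 52 mm, 42 mm tall), 82 to 86 mm above the worktop; z points up out of the bore. Bore diameter 20 mm, 3 mm chamfer, over 40 mm deep. With the plug home, its head's underside rests on this face (plug_head 24 mm above this point). A small round steel jaw pin sticks out of each of the two x sides of the block.
- socket (a joint): Vertical travel of the socket block on its stiff load spring, in m: 0 with no load, positive when pulled up, negative when pushed down. 12 N moves it 1 mm (8 N 0.67 mm, 16 N 1.33 mm, 20 N 1.67 mm).
- stand: Pull-check stand, fixed; grey base 110 x 96 mm, origin under its centre, straight below the bore. Latch: two spring jaws give way to the plug's nose at some 3 to 12 N of push and snap into its groove in the last 1.5 to 5 mm before the head meets the block. A latched plug has 1.5 to 5 mm of axial play (it differs each time), then cannot be drawn out; an unlatched one comes out easily.
- rack: Grey plastic parking rack, 50 x 140 mm and 42 mm tall, fixed to the worktop; origin under its centre, long side along its y. Two upright through holes, diameter 21 mm, at y = +40 and -40 mm: the quick-connect plug hangs in one, the blanking plug in the other.
- blank_plug: The blanking plug, not to be used: the same stem but a low black head, diameter 26 mm, only 12 mm tall; origin at the tip of its nose, 10 mm above the worktop. To be left in the rack.
- white_bottle_a: White bottle with white screw cap, diameter 33 mm, 78 mm tall, loose, behind the rack (95 mm from the rack's centre); origin under its centre.
- white_bottle_b: Same white bottle, behind the stand (95 mm from the bore); origin under its centre.
- black_bottle: Black dropper bottle, diameter 33 mm, 96 mm tall, loose, near the left edge of the worktop; origin under its centre.
Things that resemble listed ones, but are neither listed nor needed, are in the scene too. What is shaped like the part that bears plug_head but pink is not meant.

How it is judged:
On the way, in this order (a step that is already met when the one before it is completed fails the run):
1. the plug is fully home in the socket: head within 1.3 mm of the block's top face, centred within 2.5 mm, upright (z of plug_head in the frame of socket_mouth below 0.0253 m and horizontal distance between plug_head and socket_mouth below 0.0025 m and angle between plug_head's own z axis and vertical below 0.08 rad), for 0.1 s.
2. the seated plug, held by the fingers, is tugged up with 8 to 16 N for 0.4 s on end and does not come out (value of joint socket between 0.00067 and 0.00133 m and contact force between the fingers and plug above 1 N and z of plug_head in the frame of socket_mouth below 0.031 m), for 0.4 s.
At the end, for the whole second after the job is handed in: The plug is latched in the socket, head within 2.5 mm of the block's top face (the latch's play included), centred within 3 mm, upright within 0.1 rad, released, with no load left on the socket; the blanking plug is still in the rack (within 15 mm) (z of plug_head in the frame of socket_mouth between 0.0225 and 0.0265 m and horizontal distance between plug_head and socket_mouth below 0.003 m and angle between plug_head's own z axis and vertical below 0.1 rad and value of joint socket between -0.0003 and 0.0003 m and distance of blank_plug from where it was at the start of the episode below 0.015 m); the robot touches nothing.
It fails at once if the socket is pulled with more than 20 N (value of joint socket above 0.00167 m).
It fails at once if the socket is pushed with more than 25 N (value of joint socket below -0.00209 m).
It fails at once if the blanking plug is moved by more than 15 mm (distance of blank_plug from where it was at the start of the episode above 0.015 m).
It fails at once if a bottle is moved by more than 20 mm (distance of any of white_bottle_a, white_bottle_b, black_bottle from where it was at the start of the episode above 0.02 m).
It also fails if it takes over 54 s, if anything falls off the work surface, if the arm or the gripper's body presses on something with over 40 N, if the wrist force passes 120 N, or if a joint passes its speed limit or range.

## Working session

There is one attempt and no reset: what is moved stays moved. The work goes in short steps, each a Python script; the robot and the scene stay as the last script left them, time stands still between calls to the robot, and variables do not carry over. Pictures are saved under pics/ and viewed, at most 10 in all, crops included, and the job is handed in when it is done.

```bash
mkdir -p pics; ls; python3 - <<'E'
from station import *
import cv2,numpy as np
o=status.get_obs(); print({k:np.round(v,3) for k,v in o.items()})
for n in("scene","top"):
    p,d=viewer.grab_frame(n); cv2.imwrite(f"pics/{n}0.png",p); np.save(f"pics/{n}0.npy",d)
    c=viewer.camera_params(n); print(n,c["vertical_fov"],c["cx"],c["cy"],np.round(c["extrinsics"],4).tolist())
E
```

```text
pics
{'time_s': np.float64(0.0), 'joint_pos': array([-1.23 ,  0.314, -0.048,  1.21 , -0.   ,  1.571]), 'joint_velocities': array([-0.   , -0.001, -0.   , -0.   ,  0.   ,  0.   ]), 'joint_torque': array([ 1.0000e-03, -5.3959e+01,  3.3975e+01,  1.9000e-02,  0.0000e+00,
       -0.0000e+00]), 'tool_pos': array([ 0.2  , -0.565,  0.23 ]), 'tcp_rot': array([ 0.986,  0.17 , -0.   , -0.001]), 'wrist_force': array([ 0.176, -0.432, -0.58 ]), 'moment': array([0.051, 0.003, 0.001]), 'gripper_force': np.float64(0.0), 'finger_gap': np.float64(0.086)}
scene 47.36132184491445 282.97512388427646 208.38395510904613 [[0.4806, -0.8769, 0.0109, -0.3448], [-0.3432, -0.1995, -0.9178, 0.225], [0.807, 0.4374, -0.3968, 0.6739], [0.0, 0.0, 0.0, 1.0]]
top 49.836087788192714 277.91724235733756 207.37753240387266 [[0.0122, -0.9994, -0.0321, -0.1206], [-0.9969, -0.0096, -0.0787, 0.4955], [0.0783, 0.033, -0.9964, 1.0427], [0.0, 0.0, 0.0, 1.0]]
```

View pics/scene0.png

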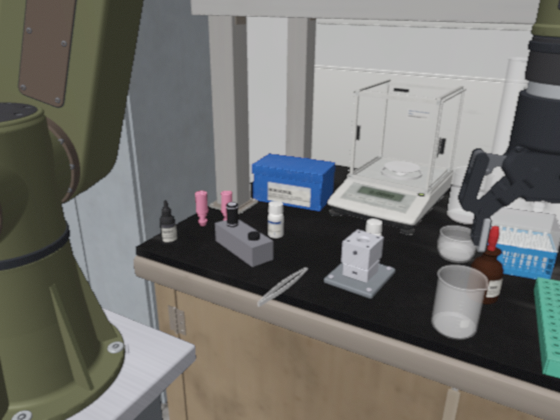

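View pics/top0.png

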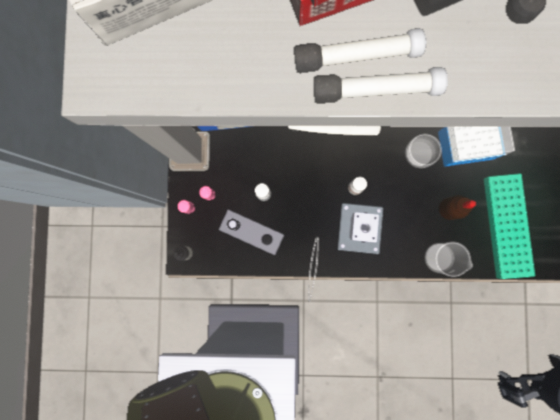

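The scene view has the tall black plug in the rack at (232,215), the blank at (253,240) and the socket block at (363,250). In the top view these are the plug head at about (233,225), the blank at (267,239) and the bore at (366,228). A shelf lies overhead at rows < 125.

```bash
cat > h.py <<'E'
import numpy as np,cv2
from station import *
def K(c): f=210/np.tan(np.radians(c["vertical_fov"]/2)); return f
def ray(c,u,v):
    E=np.array(c["extrinsics"]);R,t=E[:3,:3],E[:3,3];f=K(c)
    return -R.T@t, R.T@np.array([(u-c["cx"])/f,(v-c["cy"])/f,1.])
def onplane(c,u,v,z):
    o,d=ray(c,u,v); return o+d*(z-o[2])/d[2]
def cloud(c,D):
    f=K(c);v,u=np.mgrid[:420,:560];E=np.array(c["extrinsics"])
    P=np.stack([(u-c["cx"])/f*D,(v-c["cy"])/f*D,D],-1)
    return (P-E[:3,3])@E[:3,:3]
E
python3 - <<'E'
from h import *
c=viewer.camera_params("top");D=np.load("pics/top0.npy");P=cloud(c,D);I=cv2.imread("pics/top0.png")
for n,u,v in[("plug",233,225),("blank",267,239),("bore",366,228),("blocktop",356,220),("blocktop2",377,219),("base",346,246),("table",300,200),("shelf",250,110),("bottleA",262,191),("bottleB",358,186),("rack",250,232),("blackb",182,253)]:
    print(n,np.round(P[v,u],4))
# rack-top, plug-top, block-top by height
x,y,z=np.moveaxis(P,-1,0);v,u=np.mgrid[:420,:560]
for n,m in[("racktop",(abs(z-.042)<.006)&(u>210)&(u<290)&(v>205)&(v<258)),("plugtop",(abs(z-.09)<.008)&(u>215)&(u<250)&(v>210)&(v<240)),("blocktop",(abs(z-.084)<.006)&(u>345)&(u<390)&(v>205)&(v<250))]:
    q=P[m];r=cv2.minAreaRect(q[:,:2].astype(np.float32)*1000);print(n,m.sum(),np.median(q[:,2]),r,q[:,:2].mean(0))
a=cv2.resize(I[200:265,205:300],None,fx=4,fy=4,interpolation=2);b=cv2.resize(I[200:265,325:405],None,fx=4,fy=4,interpolation=2);cv2.imwrite("pics/crop.png",np.hstack([a,b]))
sh=P[100:128,70:550];print("shelf z range/x edge",np.percentile(sh[sh[...,2]>.2][:,2],[5,50,95]),sh[sh[...,2]>.3][:,0].min())
E
```

```text
plug [ 0.4516 -0.0198  0.089 ]
blank [ 0.4222 -0.0928  0.056 ]
bore [ 0.4498 -0.3163  0.0436]
blocktop [ 0.4656 -0.288   0.0849]
blocktop2 [ 0.4682 -0.3335  0.0851]
base [ 0.4085 -0.2751  0.0109]
table [ 5.164e-01 -1.671e-01 -4.000e-04]
shelf [ 0.5863 -0.0931  0.497 ]
bottleA [ 0.5281 -0.0815  0.0784]
bottleB [ 0.5416 -0.294   0.0743]
rack [ 0.4378 -0.053   0.0432]
blackb [0.3889 0.0933 0.0788]
racktop 1094 0.04294193247734526 ((437.98321533203125, -53.587615966796875), (140.2379608154297, 49.987083435058594), 66.3843765258789) [ 0.43699827 -0.05603648]
plugtop 118 0.09110948709692146 ((453.90777587890625, -17.34967613220215), (25.016681671142578, 24.962284088134766), 43.969940185546875) [ 0.4538739  -0.01767304]
blocktop 605 0.08403512825339596 ((450.6239318847656, -306.95794677734375), (52.97635269165039, 59.73167419433594), 84.85151672363281) [ 0.45062081 -0.3067363 ]
shelf z range/x edge [0.45656685 0.49771197 0.5000833 ] 0.41375544727047514
```

View pics/crop.png

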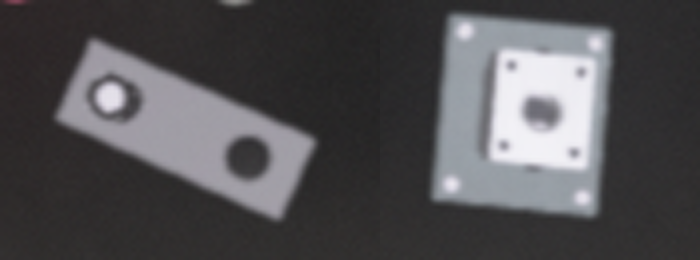

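```bash
cat >> h.py <<'E'
def q(deg): a=np.radians(deg)/2; return [np.cos(a),np.sin(a),0,0]
Y=60
def fz(n=5):
    s=[]
    for _ in range(n): s.append(status.get_obs()["wrist_force"]); manip.hold(0.02)
    return np.mean(s,0)
E
python3 - <<'E'
from h import *
def look(n,p):
    manip.goto(p,q(Y)); manip.hold(.2)
    c=viewer.camera_params("wrist");I,D=viewer.grab_frame("wrist")
    cv2.imwrite(f"pics/w_{n}.png",I);np.save(f"pics/w_{n}.npy",D);np.save(f"pics/wc_{n}.npy",c)
    print(n,np.round(status.get_obs()["tool_pos"],4),c["vertical_fov"],c["cx"],c["cy"],np.round(ray(c,280,210),3).tolist(),status.get_obs()["time_s"],status.get_obs()["joint_pos"].round(2))
    return I
a=look("sock",[.4506,-.307,.26]); b=look("plug",[.454,-.0172,.26])
cv2.imwrite("pics/w2.png",cv2.resize(np.hstack([a,b]),(800,300)))
E
```

```text
sock [ 0.4501 -0.3078  0.2598] 58.489593239356914 290.0499923346511 216.4604775088652 [[0.49, -0.241, 0.403], [-0.17, -0.239, -0.957]] 1.7 [-0.6   0.2  -0.13  1.24 -0.    1.5 ]
plug [ 0.4542 -0.0181  0.2599] 58.489593239356914 290.0499923346511 216.4604775088652 [[0.494, 0.049, 0.403], [-0.17, -0.239, -0.957]] 3.0667 [-0.04  0.03 -0.32  1.22 -0.    2.06]
```

View pics/w2.png

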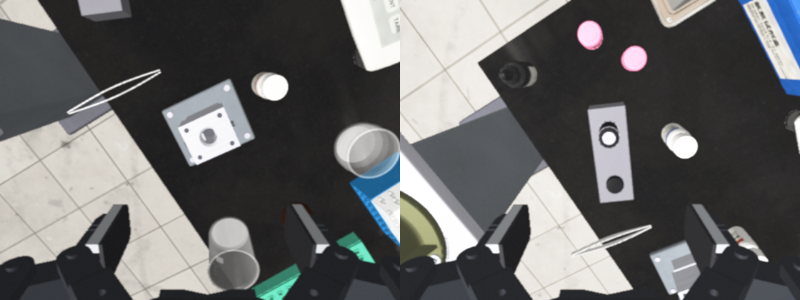

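In the halved wrist views, the left one shows the socket block with its bore at about (208,137). The right one shows the plug head at about (208,133) and the blank at (214,185). I'll refine both positions from the wrist depth.

```bash
python3 - <<'E'
from h import *
for n,zc,tol,box in[("sock",.084,.004,(225,145,350,245)),("plug",.09,.005,(255,150,330,225)),("plug",.0425,.004,(240,130,340,300))]:
    c=np.load(f"pics/wc_{n}.npy",allow_pickle=True).item();D=np.load(f"pics/w_{n}.npy");P=cloud(c,D)
    u0,v0,u1,v1=box;m=np.zeros(D.shape,bool);m[v0:v1,u0:u1]=1;m&=abs(P[...,2]-zc)<tol
    p=P[m];print(n,zc,len(p),np.median(p[:,2]).round(4),cv2.minAreaRect((p[:,:2]*1000).astype(np.float32)),cv2.minEnclosingCircle((p[:,:2]*1000).astype(np.float32)),p[:,:2].mean(0).round(4))
c=np.load("pics/wc_sock.npy",allow_pickle=True).item();I=cv2.imread("pics/w_sock.png",0)
h=cv2.HoughCircles(cv2.GaussianBlur(I[160:225,255:330],(3,3),0),cv2.HOUGH_GRADIENT,1,30,param1=100,param2=12,minRadius=7,maxRadius=16)
print(h); 
if h is not None:
  for x,y,r in h[0][:2]: print(onplane(c,x+255,y+160,.084))
a=cv2.resize(I[160:225,255:330],None,fx=5,fy=5);b=cv2.resize(cv2.imread("pics/w_plug.png",0)[155:230,255:330],None,fx=5,fy=5)[:325];cv2.imwrite("pics/wz.png",np.hstack([a,b]))
E
```

```text
sock 0.084 3599 0.0836 ((451.581298828125, -311.2090759277344), (52.569183349609375, 60.14436721801758), 84.96880340576172) ((451.6739501953125, -310.87677001953125), 39.264827728271484) [ 0.4521 -0.3104]
plug 0.09 723 0.0905 ((455.3489685058594, -20.886098861694336), (26.078636169433594, 25.156923294067383), 60.8859977722168) ((455.408447265625, -20.87407112121582), 13.248845100402832) [ 0.4558 -0.0202]
plug 0.0425 5092 0.0424 ((439.1556091308594, -57.89471435546875), (140.4871826171875, 50.06105422973633), 66.38866424560547) ((439.4383544921875, -57.80302429199219), 73.83360290527344) [ 0.4408 -0.0547]
[[[36.5 30.5 10.6]]]
[ 0.45055501 -0.30979251  0.084     ]
```

View pics/wz.png

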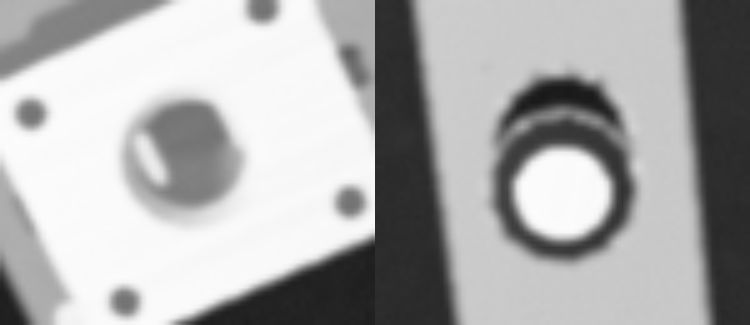

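```bash
python3 - <<'E'
from h import *
p=[.4546,-.0191]
f0=fz(); 
eoat.set_gripper(.055,80)
manip.servo_line(p+[.12]); manip.servo_line(p+[.051],speed=.06); f1=fz()
print("free",f0.round(2),f1.round(2))
eoat.set_gripper(.0,30); o=status.get_obs(); print("grip",fz().round(2),o["moment"].round(2),o["finger_gap"],o["gripper_force"],o["tool_pos"].round(4))
c=viewer.camera_params("wrist");I,D=viewer.grab_frame("wrist");cv2.imwrite("pics/g.png",I);np.save("pics/g.npy",D);np.save("pics/wc_g.npy",c)
print(status.get_obs()["time_s"])
E
```

```text
free [ 0.02  0.05 -0.05] [-0.1  -0.21  0.13]
grip [-0.73 -0.17  4.16] [ 0.05  0.17 -0.01] 0.0254766317598275 29.307869374752045 [ 0.4548 -0.0191  0.0513]
6.525
```

View pics/g.png

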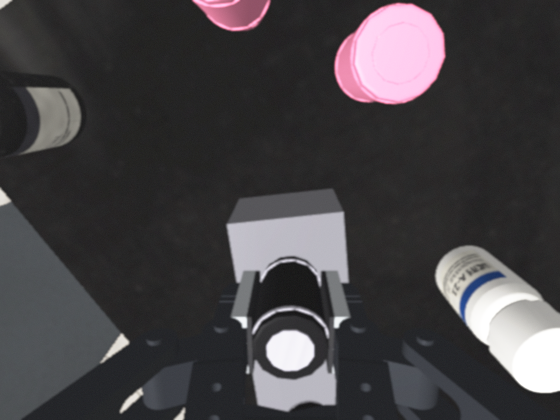

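The plug top is visible in the grip at about (291,343), squarely between the pads, with hardly any side force. Next I'll lift it, measure it in the hand and hover over the socket.

```bash
python3 - <<'E'
from h import *
c=np.load("pics/wc_g.npy",allow_pickle=True).item();P=cloud(c,np.load("pics/g.npy"))
m=np.zeros((420,560),bool);m[300:390,245:335]=1;m&=abs(P[...,2]-.0905)<.005
p=P[m];print("plugtop cam",len(p),np.median(p[:,2]),cv2.minEnclosingCircle((p[:,:2]*1000).astype(np.float32)),onplane(c,291,343,.0905))
eoat.set_gripper(0,80); print("g80",fz().round(2),status.get_obs()["finger_gap"])
manip.servo_line([.4546,-.0191,.17],speed=.1); print(fz().round(2))
c=viewer.camera_params("wrist");I,D=viewer.grab_frame("wrist");P=cloud(c,D);z=status.get_obs()["tool_pos"][2]
m[:]=0;m[300:390,245:335]=1;m&=abs(P[...,2]-(.0905+z-.0513))<.006
p=P[m];print("lifted",z,len(p),np.median(p[:,2]),cv2.minEnclosingCircle((p[:,:2]*1000).astype(np.float32)),status.get_obs()["tool_pos"],status.get_obs()["finger_gap"])
manip.goto([.4511,-.309,.17],q(Y)); manip.hold(.2); o=status.get_obs(); print(o["tool_pos"],fz().round(2),o["finger_gap"],o["time_s"])
I,D=viewer.grab_frame("scene");cv2.imwrite("pics/hov.png",cv2.resize(I[130:310,290:490],None,fx=3,fy=3,interpolation=2))
c=viewer.camera_params("wrist");I,D=viewer.grab_frame("wrist");cv2.imwrite("pics/hovw.png",I);np.save("pics/hovw.npy",D);np.save("pics/wc_h.npy",c)
cv2.imwrite("pics/hov2.png",np.hstack([cv2.resize(cv2.imread("pics/hov.png"),(400,360)),cv2.resize(I,(400,360))]))
E
```

```text
plugtop cam 5422 0.09030622914296356 ((454.59051513671875, -20.041786193847656), 18.64755630493164) [ 0.45581266 -0.01846677  0.0905    ]
g80 [-1.72 -0.25  6.94] 0.024042846915463118
[-0.09 -0.32 -0.74]
lifted 0.16938100791458266 5557 0.20816753954975162 ((454.02166748046875, -19.254289627075195), 18.326478958129883) [ 0.45415651 -0.01909958  0.16938101] 0.02421858536011273
[ 0.45157437 -0.30776882  0.17014543] [-0.25  0.24 -0.79] 0.024203382571709706 9.6167
```

View pics/hov2.png

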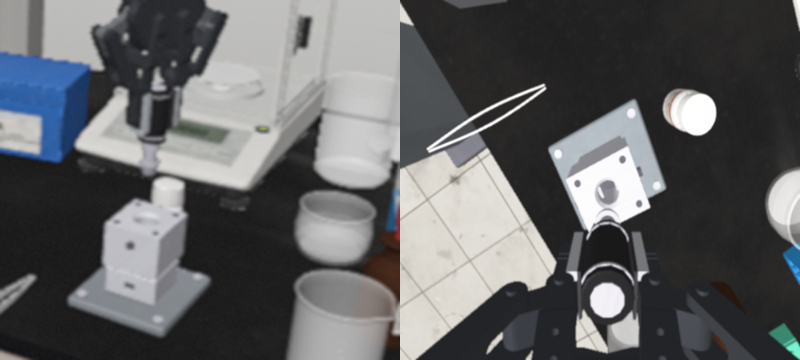

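Scene camera: the plug is held upright above the socket block. Wrist camera: the bore is at about (290,224) and the head top at about (291,350). I'll compute the relative offset from this frame.

```bash
python3 - <<'E'
from h import *
c=np.load("pics/wc_h.npy",allow_pickle=True).item();P=cloud(c,np.load("pics/hovw.npy"));I=cv2.imread("pics/hovw.png",0)
m=np.zeros((420,560),bool);m[165:275,225:355]=1;m&=abs(P[...,2]-.084)<.004
p=P[m];print("block",len(p),np.median(p[:,2]),cv2.minAreaRect((p[:,:2]*1000).astype(np.float32)))
g=cv2.GaussianBlur(I,(3,3),0)
h=cv2.HoughCircles(g[190:262,255:325],cv2.HOUGH_GRADIENT,1,30,param1=100,param2=12,minRadius=10,maxRadius=25);print("bore",h)
if h is not None: x,y,r=h[0][0];print(onplane(c,x+255,y+190,.084))
# bright top disc of plug
b=np.uint8(I>200);b[:310]=0;b[395:]=0;b[:,:240]=0;b[:,345:]=0
n,l,s,ce=cv2.connectedComponentsWithStats(b);k=1+s[1:,4].argmax();print("disc",s[k],ce[k],onplane(c,*ce[k],.2093))
cv2.imwrite("pics/hz.png",cv2.resize(I[180:400,230:350],None,fx=2.5,fy=2.5,interpolation=2))
c2=np.load("pics/wc_g.npy",allow_pickle=True).item();I=cv2.imread("pics/g.png",0);b=np.uint8(I>200);b[:310]=0;b[395:]=0;b[:,:255]=0;b[:,328:]=0
n,l,s,ce=cv2.connectedComponentsWithStats(b);k=1+s[1:,4].argmax();print("disc at grip",s[k],ce[k],onplane(c2,*ce[k],.0905))
E
```

```text
block 5653 0.08360945686761365 ((451.5799255371094, -311.0400390625), (52.598167419433594, 60.312992095947266), 84.54715728759766)
bore [[[35.5 34.5 14. ]
  [33.5 67.5 15.8]]]
[ 0.45112672 -0.30987115  0.084     ]
disc [ 267  331   47   39 1466] [289.84924966 349.89904502] [ 0.45082976 -0.30976074  0.2093    ]
disc at grip [ 267  331   47   40 1486] [289.86944818 350.23351279] [ 0.45409153 -0.02071238  0.0905    ]
```

```bash
python3 - <<'E'
from h import *
T0=status.get_obs()["time_s"]
xy=[.4516,-.3097]
manip.servo_line(xy+[.132],speed=.08); manip.hold(.1); t=fz(); print("tare",t.round(2),status.get_obs()["tool_pos"].round(4))
z=.132;log=[]
while z>.088:
    z-=.002 if z>.112 else (.001 if z>.1005 else .0005)
    manip.servo_line(xy+[z],speed=.03); manip.hold(.02)
    o=status.get_obs();f=o["wrist_force"]-t
    log.append((round(z,4),o["tool_pos"].round(4).tolist(),f.round(1).tolist(),round(o["time_s"]-T0,2)))
    if f[2]>(14 if o["tool_pos"][2]<.098 else 15) or np.hypot(f[0],f[1])>15: break
for l in log: print(*l)
print(status.get_obs()["finger_gap"],status.get_obs()["time_s"])
E
```

```text
tare [-0.2   0.51 -0.46] [ 0.452  -0.31    0.1326]
0.13 [0.4516, -0.3097, 0.13] [0.6, -1.2, -0.5] 1.07
0.128 [0.4515, -0.3096, 0.1278] [0.6, -0.2, 0.8] 1.34
0.126 [0.4515, -0.3096, 0.1259] [0.1, -0.1, 0.1] 1.61
0.124 [0.4515, -0.3096, 0.1239] [0.5, -0.8, -0.9] 1.88
0.122 [0.4515, -0.3096, 0.1219] [-0.7, -0.5, -0.4] 2.14
0.12 [0.4515, -0.3096, 0.1199] [0.2, -0.5, -0.5] 2.41
0.118 [0.4515, -0.3096, 0.1179] [-0.3, -0.2, -0.5] 2.67
0.116 [0.4515, -0.3096, 0.1159] [0.1, -0.5, 0.0] 2.94
0.114 [0.4515, -0.3097, 0.1139] [-0.3, -1.5, 1.1] 3.21
0.112 [0.4515, -0.3096, 0.1119] [0.3, -0.1, -0.3] 3.47
0.111 [0.4516, -0.3097, 0.1109] [0.3, -1.1, 0.1] 3.74
0.11 [0.4516, -0.3097, 0.1099] [0.5, -0.6, 0.2] 4.01
0.109 [0.4516, -0.3097, 0.109] [0.4, -1.0, -0.2] 4.27
0.108 [0.4517, -0.3097, 0.108] [0.9, -1.2, -0.5] 4.54
0.107 [0.4518, -0.3098, 0.1071] [0.4, -0.9, 0.4] 4.81
0.106 [0.4518, -0.3099, 0.1063] [0.7, -0.9, 3.2] 5.07
0.105 [0.4518, -0.3099, 0.1053] [0.2, -0.9, 4.8] 5.34
0.104 [0.4517, -0.3099, 0.1042] [0.5, -0.8, 5.3] 5.61
0.103 [0.4518, -0.3099, 0.1032] [-0.1, -0.1, 5.8] 5.88
0.102 [0.4519, -0.
[... 571 characters left out ...]
0.9] 8.81
0.0955 [0.4516, -0.3097, 0.0955] [1.2, -0.2, 0.3] 9.07
0.095 [0.4516, -0.3096, 0.095] [0.0, -1.3, 0.5] 9.34
0.0945 [0.4516, -0.3097, 0.0945] [0.8, 0.4, -0.3] 9.61
0.094 [0.4516, -0.3097, 0.094] [0.4, 0.1, 0.3] 9.88
0.0935 [0.4515, -0.3097, 0.0934] [0.3, -0.4, 0.3] 10.14
0.093 [0.4516, -0.3097, 0.093] [-0.1, 0.1, -0.2] 10.41
0.0925 [0.4517, -0.3098, 0.0927] [-0.3, -0.8, 1.0] 10.68
0.092 [0.4517, -0.3098, 0.0923] [-0.9, 0.0, 4.4] 10.94
0.0915 [0.4517, -0.3098, 0.0921] [-1.1, -0.5, 8.0] 11.21
0.091 [0.4518, -0.3098, 0.0918] [-2.3, 1.5, 10.3] 11.47
0.0905 [0.4519, -0.3099, 0.0916] [-3.4, 0.9, 12.9] 11.74
0.09 [0.4519, -0.3099, 0.0914] [-3.3, 1.6, 14.5] 12.01
0.02441171283877729 21.8083
```

The latch let go at about z = 0.097, and the head has bottomed at 0.0927 with 14.5 N of push. Next is the tug.

```bash
python3 - <<'E'
from h import *
xy=[.4516,-.3097]; t=-.46
log=[]
def step(z,hold=.02,n=2):
    manip.servo_line(xy+[z],speed=.02); f=fz(n)[2]-t; o=status.get_obs()
    log.append((round(z,5),o["tool_pos"][2].round(4),f.round(1),o["time_s"].round(2))); return f
z=.0930; f=step(z)
while f>-3 and z<.0995: z+=.0005; f=step(z)
if f<-3:
    while f>-11 and f>-15: z+=.00025; f=step(z)
    T=status.get_obs()["time_s"]
    while status.get_obs()["time_s"]-T<1.3:
        f=fz(5)[2]-t; log.append(("hold",status.get_obs()["tool_pos"][2].round(4),f.round(1),status.get_obs()["time_s"].round(2)))
        if abs(f+12)>1.5: z+=np.clip((f+12)*.00005,-.00025,.00025); step(z)
for l in log: print(*l)
print(status.get_obs()["finger_gap"],z)
E
```

```text
Traceback (most recent call last):
AttributeError: 'float' object has no attribute 'round'
```

```bash
python3 - <<'E'
from h import *
xy=[.4516,-.3097]; t=-.46
log=[]
def rec(a,f): o=status.get_obs(); log.append((a,round(float(o["tool_pos"][2]),4),round(float(f),1),round(float(o["time_s"]),2)))
def step(z,n=2):
    manip.servo_line(xy+[z],speed=.02); f=fz(n)[2]-t; rec(round(float(z),5),f); return f
z=.0930; f=step(z)
while f>-3 and z<.0995: z+=.0005; f=step(z)
if f<-3:
    while f>-11: z+=.00025; f=step(z)
    T=status.get_obs()["time_s"]
    while status.get_obs()["time_s"]-T<1.3:
        f=fz(5)[2]-t; rec("hold",f)
        if abs(f+12)>1.5: z+=np.clip((f+12)*.00005,-.00025,.00025); step(z)
for l in log: print(*l)
print(status.get_obs()["finger_gap"],z)
E
```

```text
0.093 0.0928 0.3 22.43
0.0935 0.0934 0.1 22.71
0.094 0.094 0.3 22.99
0.0945 0.0945 -0.1 23.27
0.095 0.095 -0.3 23.56
0.0955 0.0955 0.1 23.84
0.096 0.096 -0.2 24.12
0.0965 0.0965 0.1 24.41
0.097 0.097 -0.1 24.69
0.0975 0.0973 -3.4 24.98
0.09775 0.0975 -4.5 25.26
0.098 0.0977 -6.4 25.54
0.09825 0.098 -8.8 25.82
0.0985 0.0982 -10.9 26.11
0.09875 0.0985 -13.1 26.39
hold 0.0985 -13.5 26.48
hold 0.0985 -13.7 26.56
0.09867 0.0986 -13.9 26.84
hold 0.0986 -13.4 26.93
hold 0.0986 -13.8 27.01
0.09858 0.0985 -14.1 27.29
hold 0.0985 -13.7 27.38
0.09849 0.0985 -12.9 27.66
hold 0.0985 -12.7 27.74
0.02442721051344394 0.09849245119533184
```

The latch holds: about 13 N for well over a second, after 4.4 mm of play. Now I'll re-seat the plug, release it and retreat.

```bash
python3 - <<'E'
from h import *
xy=[.4516,-.3097]; t=-.46
manip.servo_line(xy+[.0935],speed=.02); z=.0935; f=0
while f<8 and z>.0895: z-=.0005; manip.servo_line(xy+[z],speed=.02); f=fz(2)[2]-t
print("reseat",z,f)
z+=.0006; manip.servo_line(xy+[z],speed=.02); print("before release",z,fz(3)[2]-t,status.get_obs()["tool_pos"][2])
eoat.set_gripper(.05,20); print("open",(fz(3)).round(2),status.get_obs()["finger_gap"])
manip.servo_line(xy+[.19],speed=.08); manip.servo_line([.4546,-.25,.26]); manip.hold(.2)
print(fz().round(2),status.get_obs()["time_s"])
c=viewer.camera_params("wrist");I,D=viewer.grab_frame("wrist");S,_=viewer.grab_frame("scene")
P=cloud(c,D)
m=abs(P[...,2]-.132)<.007; m&=np.hypot(P[...,0]-.4515,P[...,1]+.31)<.03;p=P[m]
print("plugtop",len(p),np.median(p[:,2]) if len(p) else None,cv2.minEnclosingCircle((p[:,:2]*1000).astype(np.float32)) if len(p) else None)
m=abs(P[...,2]-.084)<.004; m&=np.hypot(P[...,0]-.4515,P[...,1]+.31)<.05;p=P[m];print("block",len(p),np.median(p[:,2]))
cv2.imwrite("pics/end.png",np.hstack([cv2.resize(S[130:310,290:490],(400,360),interpolation=2),cv2.resize(I,(400,360))]))
E
```

```text
reseat 0.091 10.526657427467491
before release 0.0916 7.776756416370729 0.09212306052627717
open [-0.18  0.06  0.59] 0.049896821993357494
[-0.52 -0.12  0.15] 32.7083
plugtop 828 0.1318164752117516 ((451.3680114746094, -310.77276611328125), 13.400568008422852)
block 2455 0.08363765182627815
```

View pics/end.png

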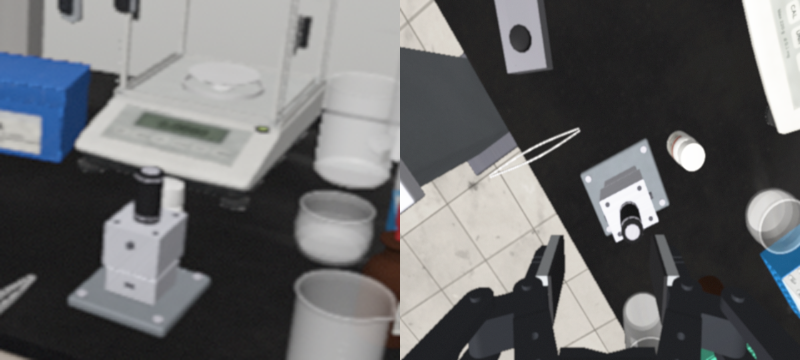

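The plug stands upright in the socket, with its head top 48.2 mm above the block face, so it is fully seated. The gripper is clear, and the blank and the bottle behind the stand are undisturbed.

```bash
python3 -c "
from station import *
print(order.finish_job())"
```

```text
the job is handed in; nothing more can be done
None
```

The plug is seated, latched and released upright in the socket; it held a tug of about 13 N for over a second, and the job was handed in at about 33 s, though the hand-in returned no verdict.

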